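# Gauge the drilled plinths and bring out the good one

## Robot

A 6-joint arm with a two-finger parallel gripper is mounted at the origin on the work surface. World frame = base frame: x ahead of the robot, y to its left, z up, the work surface at z = 0. Lengths are in mm, angles in rad, forces in N, time in s.
With the tool pointing down it reaches from about 275 to 750 mm from the base axis. Payload 10.2 kg.
Tool frame: the origin (TCP) lies on the centre line of the jaws, within the pads' length; the fingertips stand 17 mm ahead of it and the grasp point (between the pads) lies 2 mm behind it; z points along the fingers, y is the line along which they close (so a half turn about z gives the same grasp; the last joint's range is limited). The gripper opens to 85 mm and grips with 20 to 120 N. Pads are 22 mm wide; open, the fingers measure 114 mm over their backs; the gripper's body (76 mm by 85 mm) begins 54 mm behind the grasp point. The pads swing forward as they close: fully open they stand 13 mm farther back than shut.
Start: joints at [0.887, 0.313, 1.498, -0, 1.331, -0.223], TCP at [233.462, 470.241, 248.294] pointing down, gripper open.
Joint ranges: [-2.94, 2.94], [-0.97, 2.17], [0.19, 2.56], [-1.23, 4.37], [0.02, 3.11], [-2.88, 2.88]. Speed limits (rad/s): [2.39, 2.39, 3.01, 3.14, 3.14, 3.14].

## Interface

Orientations are given as a unit quaternion [w, x, y, z].
In Python, from rig import ctrl gives the robot as it stands. The module is installed in compiled form; this text tells all that it offers.
- The arm moves only by the shell command python3 -m jog 'ROWS' [FORCE]. ROWS is JSON, a list of rows, each an object with "delta_pos": the shift along the world's x, y, z in mm, a list of three; "angular": the turn, a rotation vector about the world's x, y, z in rad, a list of three; "fingers": the opening, from 0 (shut) to 1 (fully open). In form: [{"delta_pos": [tx, ty, tz], "angular": [rx, ry, rz], "fingers": fingers}, ...]. A call has 1 to 10 rows; each row is the pose to reach, as a shift and turn from the pose commanded when the call began; what a row does not reach only later rows make up. A row lasts 1/8 s, in which the tool goes at most 62.5 mm and 10.7 degrees, less where a joint would pass 70% of its speed; a pose out of reach is approached as far as the arm can. A call with a gripper value outside its range is refused whole. The fingers move at their own pace and stop on an object; FORCE is the grip in N (left out, the last holds). Time passes only in rows, so rows that repeat a pose let the fingers close. It gives the time, the measured TCP pose, the force, the opening and the grip force at its end, in the units of the state.
- ctrl.sense(): the state, without advancing time (a new reading comes with each control period).
- ctrl.capture(name): name is "side" or "top" or "wrist"; returns a dict with "pixels" (480x640x3 uint8, blue, green, red), "fx", "fy", "cx", "cy" (pixels), "R" (3x3) and "t" (3): a world point X has camera coordinates R X + t. Camera axes: x right, y down, z forward; pixel columns grow to the right and rows downward; lengths in mm; the calibration is good to about 2 mm. A picture is of the moment at which its call begins. There is no depth.
- ctrl.finish_job(): hands the job in; it is judged then, once.
The state is a dict: "time_s": time; "joints": joint angles; "dq": joint speeds; "tau": joint torques, N m; "eef_pos": TCP position; "ee_rot": TCP orientation; "force": force on the tool from outside, world axes, zero at the start; "wrist_torque": the same for the moment, N m; "grip_width": opening from 0.0 (shut) to 1.0 (fully open); "grip_force": force on a finger pad.
Only numpy, scipy, OpenCV 4.12 (cv2) and the standard library are available. Lean on these libraries where they do the work, as an engineer would, in place of code of your own. Each camera call takes 0.05 s, during which the arm holds its last target. There are 200 camera calls.

## Task

Take the pin gauge from its stand and try it in the hole of each of the three marble plinths, from the robot's left to its right: let the pin down upright until something stops it and you feel it press lightly, never forcing it. Only one plinth takes the pin fully home to the collar: finish with that plinth wholly on the slate sheet, upright, with the gauge left standing in it fully home, the two rejects left where they stood and all other things undisturbed.

Things in the scene. Friction and masses are not known exactly. Their poses are not given: they have to be found in the camera images.
- gauge: pin gauge, 0.12 kg, standing in its stand: steel pin 12 mm in diameter and 24 mm long with a chamfered tip, above it a dark collar 26 mm in diameter and 4 mm thick, above that a round brass handle 20 mm in diameter and 50 mm long (from 28 to 78 mm above the tip). Origin: the middle of the pin's tip; z points up along the handle
- gauge_tip (a point): middle of the gauge's pin tip (the same point as its origin)
- stand: pale wooden stand 70 x 70 x 34 mm, fixed to the bench, with a hole 17 mm wide and 30 mm deep in the middle of its top, for the gauge: the pin hangs in it with the collar resting on the top; a row of short thin burs stands along one edge. Origin: centre of the underside
- stand_hole (a point): centre of the stand's hole at its top face, 34 mm above the bench
- base_a: white marble plinth, 60 x 60 x 36 mm, about 0.34 kg, loose on the bench, with a round upright hole 13.5 mm wide (lightly chamfered mouth) in the middle of its top. The three look alike; in any of them the hole may be the clear one. Origin: centre of the underside; z up; x and y parallel to its sides
- base_b: white marble plinth, 60 x 60 x 36 mm, about 0.34 kg, loose on the bench, with a round upright hole 13.5 mm wide (lightly chamfered mouth) in the middle of its top. The three look alike; in any of them the hole may be the clear one. Origin: centre of the underside; z up; x and y parallel to its sides
- base_c: white marble plinth, 60 x 60 x 36 mm, about 0.34 kg, loose on the bench, with a round upright hole 13.5 mm wide (lightly chamfered mouth) in the middle of its top. The three look alike; in any of them the hole may be the clear one. Origin: centre of the underside; z up; x and y parallel to its sides
- base_a_mouth (a point): centre of this plinth's hole at the top face, 36 mm above its underside, z up. In one plinth (a different one each time) the hole is clear and the gauge pin goes in all its 24 mm, until the collar lies on the top face; in the two others a hidden drill core stops the pin after about 9 mm in one and 16 mm in the other
- base_b_mouth (a point): centre of this plinth's hole at the top face, 36 mm above its underside, z up. In one plinth (a different one each time) the hole is clear and the gauge pin goes in all its 24 mm, until the collar lies on the top face; in the two others a hidden drill core stops the pin after about 9 mm in one and 16 mm in the other
- base_c_mouth (a point): centre of this plinth's hole at the top face, 36 mm above its underside, z up. In one plinth (a different one each time) the hole is clear and the gauge pin goes in all its 24 mm, until the collar lies on the top face; in the two others a hidden drill core stops the pin after about 9 mm in one and 16 mm in the other
- slate: dark slate sheet 160 (its x) x 200 (its y) mm, let in flush with the top of the mat beyond the plinths, so that things slide onto it freely. Origin: its centre, level with the mat's top (2 mm above the bench); x and y parallel to its sides
- tree: small brass tree sculpture, 75 mm high, 60 mm wide, a bystander. Origin: centre of the foot
- tin_a: small round aluminium tin, 36 mm wide, 18 mm high, a bystander. Origin: centre of the underside
- tin_b: small round aluminium tin, 36 mm wide, 18 mm high, a bystander. Origin: centre of the underside
- wax_block: green wax block 60 x 40 x 22 mm, a bystander. Origin: centre of the underside
- coin_box: flat straw-coloured box 80 x 60 x 25 mm, a bystander. Origin: centre of the underside
- hammer: bench hammer lying flat, 160 mm long, a bystander. Origin: underside, at its middle
- mat: thin dark-green cutting mat, 390 x 483 x 2 mm, fixed to the bench; the plinths stand on it, 2 mm above the bench, and can slide on it. Origin: centre of its underside. Mat and stone are hard (a push grows by about 20 N per mm), so feel the pin down slowly, about 10 to 15 mm/s: it fails if a plinth is ever pressed on the mat with more than 40 N (its own weight is 3 to 4 N)
Things that resemble listed ones, but are neither listed nor needed, are in the scene too. Leave any turquoise look-alike of the base_b alone.

How it is judged (in metres and radians):
On the way, in this order (a step that is already met when the one before it is completed fails the run):
1. left plinth: the gauge has been let down in its hole until stopped, and has pressed lightly (((horizontal distance between gauge_tip and base_a_mouth below 0.004 m and z of gauge_tip in the frame of base_a_mouth below -0.007 m and contact force between base_a and mat above 5 N and world y of base_a above 0.1175 m) or (horizontal distance between gauge_tip and base_b_mouth below 0.004 m and z of gauge_tip in the frame of base_b_mouth below -0.007 m and contact force between base_b and mat above 5 N and world y of base_b above 0.1175 m) or (horizontal distance between gauge_tip and base_c_mouth below 0.004 m and z of gauge_tip in the frame of base_c_mouth below -0.007 m and contact force between base_c and mat above 5 N and world y of base_c above 0.1175 m))), for 0.05 s.
2. then the middle plinth: the gauge has been let down in its hole until stopped, and has pressed lightly (((horizontal distance between gauge_tip and base_a_mouth below 0.004 m and z of gauge_tip in the frame of base_a_mouth below -0.007 m and contact force between base_a and mat above 5 N and world y of base_a between -0.03 and 0.1175 m) or (horizontal distance between gauge_tip and base_b_mouth below 0.004 m and z of gauge_tip in the frame of base_b_mouth below -0.007 m and contact force between base_b and mat above 5 N and world y of base_b between -0.03 and 0.1175 m) or (horizontal distance between gauge_tip and base_c_mouth below 0.004 m and z of gauge_tip in the frame of base_c_mouth below -0.007 m and contact force between base_c and mat above 5 N and world y of base_c between -0.03 and 0.1175 m))), for 0.05 s.
3. then the right plinth: the gauge has been let down in its hole until stopped, and has pressed lightly (((horizontal distance between gauge_tip and base_a_mouth below 0.004 m and z of gauge_tip in the frame of base_a_mouth below -0.007 m and contact force between base_a and mat above 5 N and world y of base_a below -0.03 m) or (horizontal distance between gauge_tip and base_b_mouth below 0.004 m and z of gauge_tip in the frame of base_b_mouth below -0.007 m and contact force between base_b and mat above 5 N and world y of base_b below -0.03 m) or (horizontal distance between gauge_tip and base_c_mouth below 0.004 m and z of gauge_tip in the frame of base_c_mouth below -0.007 m and contact force between base_c and mat above 5 N and world y of base_c below -0.03 m))), for 0.05 s.
At the end, for the whole second after the job is handed in: One plinth stands upright and still on the slate (centre within 50 mm of the slate's centre along its x, 70 mm along its y) with the gauge upright in its hole, tip at least 21.5 mm deep; the other two are upright within 30 mm of where they began (((x of base_a in the frame of slate between -0.05 and 0.05 m and y of base_a in the frame of slate between -0.07 and 0.07 m and height (world z) of base_a below 0.005 m and angle between each of base_a, base_b, base_c's own z axis and vertical below 0.06 rad and linear speed of base_a below 0.02 m/s and horizontal distance between gauge_tip and base_a_mouth below 0.004 m and z of gauge_tip in the frame of base_a_mouth below -0.0215 m and distance of each of base_b, base_c from where it was at the start of the episode below 0.03 m) or (x of base_b in the frame of slate between -0.05 and 0.05 m and y of base_b in the frame of slate between -0.07 and 0.07 m and height (world z) of base_b below 0.005 m and angle between each of base_b, base_a, base_c's own z axis and vertical below 0.06 rad and linear speed of base_b below 0.02 m/s and horizontal distance between gauge_tip and base_b_mouth below 0.004 m and z of gauge_tip in the frame of base_b_mouth below -0.0215 m and distance of each of base_a, base_c from where it was at the start of the episode below 0.03 m) or (x of base_c in the frame of slate between -0.05 and 0.05 m and y of base_c in the frame of slate between -0.07 and 0.07 m and height (world z) of base_c below 0.005 m and angle between each of base_c, base_a, base_b's own z axis and vertical below 0.06 rad and linear speed of base_c below 0.02 m/s and horizontal distance between gauge_tip and base_c_mouth below 0.004 m and z of gauge_tip in the frame of base_c_mouth below -0.0215 m and distance of each of base_a, base_b from where it was at the start of the episode below 0.03 m)) and angle between gauge's own z axis and vertical below 0.15 rad and linear speed of gauge below 0.02 m/s); the robot touches nothing.
It fails at once if the gauge is forced: a plinth is pressed down on the mat with more than 40 N (contact force between any of base_a, base_b, base_c and mat above 40 N).
It fails at once if a plinth is dropped: let go of more than 20 mm above the mat ((height (world z) of base_a above 0.022 m and contact force between base_a and anything else below 0.02 N) or (height (world z) of base_b above 0.022 m and contact force between base_b and anything else below 0.02 N) or (height (world z) of base_c above 0.022 m and contact force between base_c and anything else below 0.02 N)).
It fails at once if a bystander is pushed more than 20 mm (distance of any of tree, tin_a, tin_b, wax_block, coin_box, hammer from where it was at the start of the episode above 0.02 m).
It also fails if it takes over 72 s, if anything falls off the work surface, if the arm or the gripper's body presses on something with over 40 N, if the wrist force passes 120 N, or if a joint passes its speed limit or range.

## Working session

There is one attempt and no reset: what is moved stays moved. The work goes in short steps, Python scripts to look and compute and a shell command to move; the robot and the scene stay as the last step left them, time stands still between calls to the robot, and variables do not carry over. Pictures are saved under pics/ and viewed, at most 10 in all, crops included, and the job is handed in when it is done.

```bash
mkdir -p pics
cat > h.py <<'E'
import numpy as np, cv2, json
from rig import ctrl
def cap(n,save=None):
    c=ctrl.capture(n); c={k:(np.array(v) if k in('R','t','pixels') else v) for k,v in c.items()}
    if save: cv2.imwrite('pics/'+save,c['pixels'])
    return c
def ray(c,u,v):
    d=np.array([(u-c['cx'])/c['fx'],(v-c['cy'])/c['fy'],1.0]); R=c['R']
    return -R.T@c['t'].ravel(), R.T@d
def plane(c,u,v,z):
    o,d=ray(c,u,v); return o+d*(z-o[2])/d[2]
def proj(c,X):
    p=c['R']@np.array(X,float)+c['t'].ravel(); return c['fx']*p[0]/p[2]+c['cx'], c['fy']*p[1]/p[2]+c['cy']
E
python3 - <<'E'
from h import *
import pickle
for n in('top','side','wrist'):
    c=cap(n,n+'0.png'); pickle.dump(c,open(n+'0.pkl','wb')); print(n,(-c['R'].T@c['t'].ravel()).round(),c['fx'])
print(ctrl.sense())
E
```

```text
top [ 276.  -40. 1132.] 464.98345572334284
side [  20. -729.  871.] 548.5147572056151
wrist [161. 506. 373.] 365.8814717228521
{'time_s': 0.15, 'joints': array([ 8.86603064e-01,  3.13327876e-01,  1.49826191e+00,  1.19825994e-05,
        1.33099363e+00, -2.23376487e-01]), 'dq': array([-0.00097179, -0.00347247, -0.00282341,  0.00064275,  0.00084541,
        0.00133424]), 'tau': array([ 2.66957308e-03, -4.12363100e+01, -2.59800714e+01, -7.70734755e-05,
        3.12251846e-03, -1.35109545e-05]), 'eef_pos': array([233.34040217, 470.09885205, 247.86350094]), 'ee_rot': array([-2.22389641e-04,  2.28376498e-01,  9.73572766e-01, -4.42692674e-04]), 'force': array([ 0.49662804, -0.53664302, -0.70969459]), 'wrist_torque': array([ 0.0013052 , -0.0026807 , -0.03137234]), 'grip_force': 0.0, 'grip_width': 1.0012786492502506}
```

View pics/top0.png

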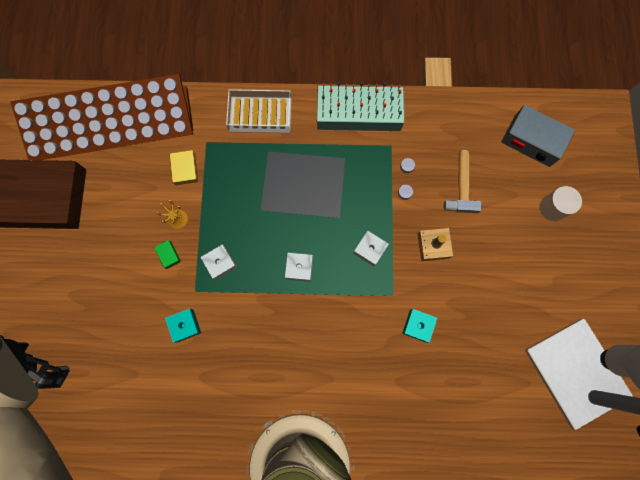

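View pics/side0.png

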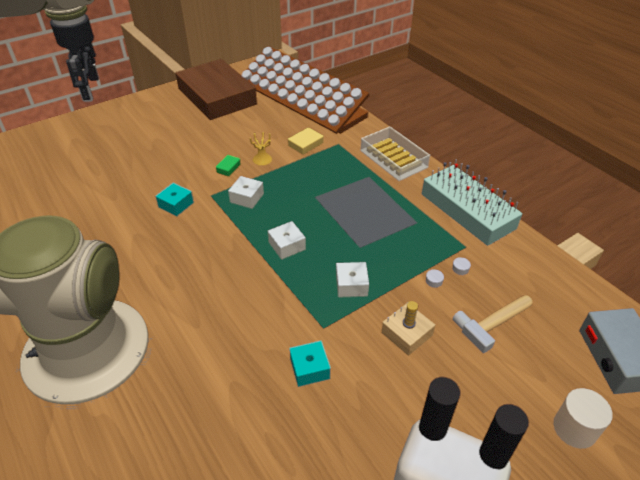

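Top view: plinths near (218,262), (299,266) and (372,248), the gauge at (440,240) in its stand (436,244), and slate centred at (303,184). The side view shows the same things, with the plinth holes visible.

```bash
cat > m.py <<'E'
from h import *
import pickle
T=pickle.load(open('top0.pkl','rb'));S=pickle.load(open('side0.pkl','rb'))
def tri(a,b):
    (o1,d1),(o2,d2)=ray(T,*a),ray(S,*b)
    s=np.linalg.lstsq(np.c_[d1,-d2],o2-o1,rcond=None)[0]
    p,q=o1+s[0]*d1,o2+s[1]*d2; return (p+q)/2,np.linalg.norm(p-q)
def dark(c,u,v,r,z):
    g=c['pixels'].astype(int).max(2); y0,x0=v-r,u-r
    p=g[y0:v+r+1,x0:u+r+1]; n=p.astype(np.uint8)
    w=np.clip(150-p,0,None).astype(float); ys,xs=np.mgrid[y0:v+r+1,x0:u+r+1]
    return (w*xs).sum()/w.sum(),(w*ys).sum()/w.sum()
for n,a,b in(('L',(218,262),(246,188)),('M',(299,266),(287,235)),('R',(372,247),(353,279))):
    pt=dark(T,*a,4,38);ps=dark(S,*b,4,38)
    print(n,np.round(pt,1),np.round(ps,1),plane(T,*pt,38).round(1),plane(S,*ps,38).round(1))
    for c,p,nm in((T,a,'t'),(S,b,'s')):
        px=c['pixels'].astype(int); m=((px.min(2)>110)&(px.max(2)-px.min(2)<40)).astype(np.uint8)
        m2=np.zeros_like(m);m2[p[1]-28:p[1]+28,p[0]-28:p[0]+28]=m[p[1]-28:p[1]+28,p[0]-28:p[0]+28]
        cs=max(cv2.findContours(m2,0,1)[0],key=cv2.contourArea); r=cv2.minAreaRect(cs)
        print('  ',nm,cv2.contourArea(cs),np.array([plane(c,*q,38)[:2] for q in cv2.boxPoints(r)]).round().tolist())
hsv=T['pixels'].astype(int); m=((hsv.max(2)<95)&(hsv.max(2)-hsv.min(2)<18)).astype(np.uint8); m[:140]=0;m[230:]=0;m[:,:245]=0;m[:,360:]=0
cs=max(cv2.findContours(m,0,1)[0],key=cv2.contourArea); r=cv2.minAreaRect(cs); print('slate',plane(T,*r[0],2).round(1),np.array([plane(T,*q,2)[:2] for q in cv2.boxPoints(r)]).round().tolist())
g=[]
a=cv2.resize(T['pixels'][215:275,405:485],None,fx=5,fy=5,interpolation=2);b=cv2.resize(S['pixels'][290:360,370:450],None,fx=5,fy=5,interpolation=2)
d=cv2.resize(T['pixels'][225:290,195:395],(800,260),interpolation=2)
o=np.zeros((600,800,3),np.uint8);o[:300,:400]=a;o[:350,400:]=b;o[340:]=d;cv2.imwrite('pics/crop1.png',o)
E
python3 m.py
```

```text
L [216.3 260.2] [245.5 186.4] [460.3 209.5  38. ] [457.8 206.3  38. ]
   t 607.0 [[468.0, 250.0], [501.0, 198.0], [450.0, 165.0], [417.0, 216.0]]
   s 676.0 [[396.0, 193.0], [459.0, 270.0], [504.0, 192.0], [440.0, 121.0]]
M [297.2 264.4] [286.7 233.8] [454.4  15.8  38. ] [452.2  13.4  38. ]
   t 601.0 [[423.0, 45.0], [484.0, 41.0], [479.0, -20.0], [419.0, -15.0]]
   s 805.5 [[422.0, 46.0], [496.0, 50.0], [472.0, -45.0], [402.0, -46.0]]
R [371.5 246.1] [352.7 275. ] [ 502.5 -161.2   38. ] [ 498.5 -163.3   38. ]
   t 594.5 [[491.0, -118.0], [543.0, -150.0], [510.0, -202.0], [458.0, -170.0]]
   s 952.5 [[490.0, -116.0], [546.0, -150.0], [493.0, -222.0], [440.0, -190.0]]
slate [667.6  10.6   2. ] [[596.0, 115.0], [756.0, 108.0], [741.0, -96.0], [582.0, -84.0]]
```

View pics/crop1.png

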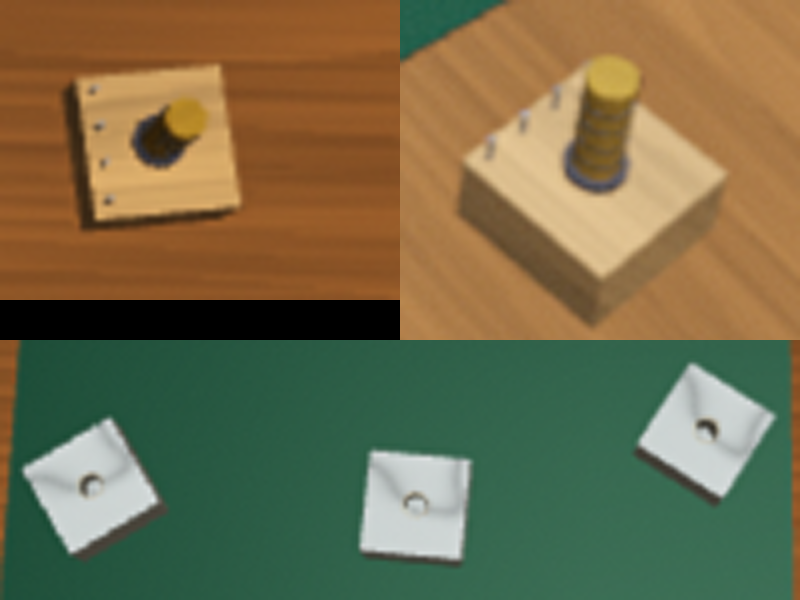

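The crop shows the burs along the stand's left edge (image), the gauge upright with its handle top near top-view (442.2,238.8) and side-view (412.6,305), and three clear hole mouths.

```bash
cat > m2.py <<'E'
import m
from m import *
print('handle top',tri((442.2,238.8),(412.6,305)), plane(T,442.2,238.8,88), plane(S,412.6,305,88))
# collar centre guess
print('collar', plane(T,405+158/5,215+141/5,36), plane(S,370+196/5,290+167/5,36))
for n,a,b in(('L',(218,261.5),(246,188)),('M',(299,265.5),(287,235)),('R',(371.75,247.5),(353,277))): print(n,plane(T,*a,38),plane(S,*b,38))
E
python3 m2.py | tail -5
```

```text
handle top (array([ 512.76075949, -317.562479  ,   90.95115921]), np.float64(1.5201855352747837)) [ 512.73241068 -317.95607992   88.        ] [ 515.41928513 -316.2116003    88.        ]
collar [ 513.37174432 -317.96296397   36.        ] [ 513.8810916 -317.9564304   36.       ]
L [457.29446013 205.14264508  38.        ] [455.87220968 200.48428495  38.        ]
M [451.73606749  11.53103437  38.        ] [450.80021872   9.80632658  38.        ]
R [ 499.11598022 -161.69820087   38.        ] [ 495.75492915 -167.90866935   38.        ]
```

```bash
python3 -m jog '[{"delta_pos":[20,-56,0],"angular":[0,0,0.05],"fingers":1},{"delta_pos":[40,-112,0],"angular":[0,0,0.1],"fingers":1},{"delta_pos":[60,-168,0],"angular":[0,0,0.15],"fingers":1},{"delta_pos":[80,-224,0],"angular":[0,0,0.2],"fingers":1},{"delta_pos":[100,-280,0],"angular":[0,0,0.25],"fingers":1},{"delta_pos":[120,-336,0],"angular":[0,0,0.3],"fingers":1},{"delta_pos":[140,-392,0],"angular":[0,0,0.35],"fingers":1},{"delta_pos":[160,-448,0],"angular":[0,0,0.4],"fingers":1},{"delta_pos":[180,-504,0],"angular":[0,0,0.46],"fingers":1},{"delta_pos":[200,-560,0],"angular":[0,0,0.46],"fingers":1}]' 60
python3 -m jog '[{"delta_pos":[20,-56,0],"angular":[0,0,0],"fingers":1},{"delta_pos":[40,-112,0],"angular":[0,0,0],"fingers":1},{"delta_pos":[60,-168,-20],"angular":[0,0,0],"fingers":1},{"delta_pos":[75,-210,-50],"angular":[0,0,0],"fingers":1},{"delta_pos":[80,-227,-90],"angular":[0,0,0],"fingers":1},{"delta_pos":[80,-227,-90],"angular":[0,0,0],"fingers":1},{"delta_pos":[80,-227,-90],"angular":[0,0,0],"fingers":1}]'
python3 - <<'E'
from h import *
c=cap('wrist','w1.png'); s=ctrl.sense(); print(s['eef_pos'],s['ee_rot'],s['time_s'],s['joints'],s['force'])
print('cam',-c['R'].T@c['t'].ravel()); print(proj(c,[513.5,-317.5,88]),proj(c,[513.5,-317.5,38]),proj(c,s['eef_pos']),proj(c,s['eef_pos']-[0,0,60]))
E
```

```text
time_s: 1.4
eef_pos: [433.7, -91.8, 248.3]
ee_rot: [0.0, 0.0, 1.0, 0.0]
force: [-0.3, -0.6, 0.3]
grip_width: 0.999
grip_force: 0.0
time_s: 2.28
eef_pos: [513.8, -316.3, 160.0]
ee_rot: [0.001, 0.0, 1.0, -0.001]
force: [0.3, 0.3, -0.0]
grip_width: 1.0
grip_force: 0.0
[ 513.978002   -316.31510685  160.40725844] [ 1.03447273e-03 -4.11696828e-06  9.99999058e-01 -9.02220330e-04] 2.325 [-7.45633875e-01  5.58168693e-01  1.36803097e+00  8.33005030e-05
  1.21264882e+00 -2.31646753e+00] [ 0.3402144  -0.12385599  0.02963064]
cam [ 432.75086817 -316.21291865  285.38715386]
(np.float64(318.8361217268292), np.float64(265.1070977705796)) (np.float64(319.23436769167205), np.float64(238.42840448178387)) (np.float64(320.80412686176624), np.float64(335.94634698757005)) (np.float64(320.8652936993914), np.float64(274.477738652789))
```

View pics/w1.png

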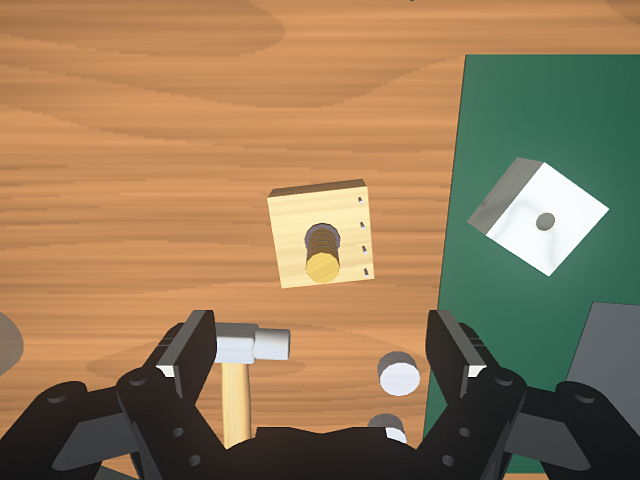

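The wrist view shows the handle top at (322,267.5), about 2 mm from my prediction. The fingers straddle it, and the right plinth's hole is at (545,221). Next I descend and grip.

```bash
python3 -c "
from h import *;import pickle
" ; python3 -m jog '[{"delta_pos":[1,0.5,-30],"angular":[0,0,0],"fingers":1},{"delta_pos":[1,0.5,-70],"angular":[0,0,0],"fingers":0.7},{"delta_pos":[1,0.5,-94],"angular":[0,0,0],"fingers":0.6},{"delta_pos":[1,0.5,-94],"angular":[0,0,0],"fingers":0.3},{"delta_pos":[1,0.5,-94],"angular":[0,0,0],"fingers":0},{"delta_pos":[1,0.5,-94],"angular":[0,0,0],"fingers":0},{"delta_pos":[1,0.5,-94],"angular":[0,0,0],"fingers":0},{"delta_pos":[1,0.5,-94],"angular":[0,0,0],"fingers":0}]' 60
```

```text
time_s: 3.32
eef_pos: [515.4, -316.7, 66.6]
ee_rot: [0.001, 0.0, 1.0, -0.001]
force: [-0.2, 2.4, 7.6]
grip_width: 0.218
grip_force: 58.7
```

```bash
python3 -m jog '[{"delta_pos":[0,0,20],"angular":[0,0,0],"fingers":0},{"delta_pos":[0,0,60],"angular":[0,0,0],"fingers":0},{"delta_pos":[-2,50,60],"angular":[0,0,0],"fingers":0},{"delta_pos":[-5,110,60],"angular":[0,0,0],"fingers":0},{"delta_pos":[-8,170,60],"angular":[0,0,0],"fingers":0},{"delta_pos":[-11,230,60],"angular":[0,0,0],"fingers":0},{"delta_pos":[-14,290,60],"angular":[0,0,0],"fingers":0},{"delta_pos":[-17,350,60],"angular":[0,0,0],"fingers":0},{"delta_pos":[-20,410,60],"angular":[0,0,0],"fingers":0},{"delta_pos":[-23,460,60],"angular":[0,0,0],"fingers":0}]' 60
python3 -m jog '[{"delta_pos":[-1,40,0],"angular":[0,0,0],"fingers":0},{"delta_pos":[-2,62,-10],"angular":[0,0,0],"fingers":0},{"delta_pos":[-2,62,-20],"angular":[0,0,0],"fingers":0},{"delta_pos":[-2,62,-20],"angular":[0,0,0],"fingers":0},{"delta_pos":[-2,62,-20],"angular":[0,0,0],"fingers":0}]'
python3 - <<'E'
from h import *
import pickle
c=cap('wrist','w2.png'); c['s']=s=ctrl.sense(); pickle.dump(c,open('w2.pkl','wb')); e=s['eef_pos'];print(e,s['ee_rot'],s['force'])
print(proj(c,e-[0,0,56.6]),proj(c,[457.5,205.5,38]))
E
```

```text
time_s: 4.58
eef_pos: [491.3, 145.9, 125.3]
ee_rot: [0.001, -0.0, 1.0, 0.0]
force: [0.8, -0.9, -1.0]
grip_width: 0.219
grip_force: 58.9
time_s: 5.2
eef_pos: [489.8, 204.9, 104.8]
ee_rot: [0.0, 0.001, 1.0, 0.0]
force: [-0.2, 0.7, -1.2]
grip_width: 0.219
grip_force: 58.9
[489.85666289 205.02338037 104.79712616] [3.64729890e-04 9.97718259e-04 9.99999435e-01 4.04797780e-05] [ 0.09207122  0.13102207 -1.3327605 ]
(np.float64(320.9399890301386), np.float64(276.5444198614297)) (np.float64(321.6851844998851), np.float64(213.88132209081851))
```

View pics/w2.png

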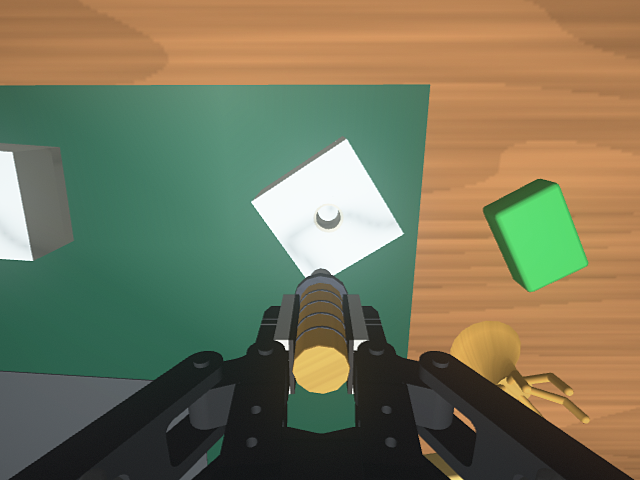

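The wrist view shows the left plinth's hole at about (328,217) and the pin tip at about (321,275), as predicted. Now I'll get sub-pixel positions.

```bash
cat > hole.py <<'E'
from h import *
def hole(c,u,v,thr=205):
    px=c['pixels'].astype(int); m=((px.min(2)>thr)).astype(np.uint8)
    # top face contour containing (u,v), fitted in world plane z=38
    best=None
    for k in cv2.findContours(m,0,1)[0]:
        if cv2.contourArea(k)>3000 and cv2.pointPolygonTest(k,(float(u),float(v)),False)>0: best=k
    out={}
    if best is not None:
        w=np.array([plane(c,*p[0],38)[:2] for p in best],np.float32); r=cv2.minAreaRect(w); out['face']=np.round(r[0],1),np.round(r[1],1),round(r[2],1)
    # hole rim: non-white pixels near
    q=np.zeros_like(m); q[v-22:v+22,u-22:u+22]=(1-m)[v-22:v+22,u-22:u+22]
    n,l,st,ce=cv2.connectedComponentsWithStats(q)
    i=1+np.argmax(st[1:,4]); k=max(cv2.findContours((l==i).astype(np.uint8),0,1)[0],key=len); h=cv2.convexHull(k)
    w=np.array([plane(c,*p[0],38)[:2] for p in h],np.float32); cc,rad=cv2.minEnclosingCircle(w)
    out['hole']=np.round(cc,1),round(rad,1),st[i].tolist(); return out
E
python3 - <<'E'
from hole import *
import pickle
c=pickle.load(open('w2.pkl','rb')); print(c['pixels'][200:236:2,328].min(1),c['pixels'][170,330])
for t in(170,190,205): print(hole(c,328,217,t))
print(plane(c,328,217,38), plane(c,321,275,48.2),plane(c,321,285,72))
E
```

```text
[247 247 234 236 235 238 241 243 244 246 255 125 118 125 130 236 241 247] [251 251 246]
{'face': (array([459.6, 209. ]), array([60.3, 60.1]), 32.7), 'hole': (array([459.3, 208.9]), 6.7, [316, 211, 25, 18, 213])}
{'face': (array([459.6, 208.9]), array([60.3, 60. ]), 32.7), 'hole': (array([459.3, 208.8]), 6.8, [316, 210, 25, 19, 227])}
{'face': (array([459.6, 209. ]), array([60.2, 60. ]), 32.7), 'hole': (array([459.5, 208.5]), 7.1, [315, 210, 26, 20, 236])}
[459.24701321 208.92060322  38.        ] [488.94516529 205.05769233  48.2       ] [483.63855249 205.04465006  72.        ]
```

```bash
python3 -m jog '[{"delta_pos":[-15,2,0],"angular":[0,0,0],"fingers":0},{"delta_pos":[-29.6,3.9,0],"angular":[0,0,0],"fingers":0},{"delta_pos":[-29.6,3.9,-4],"angular":[0,0,0],"fingers":0},{"delta_pos":[-29.6,3.9,-8],"angular":[0,0,0],"fingers":0},{"delta_pos":[-29.6,3.9,-9.5],"angular":[0,0,0],"fingers":0},{"delta_pos":[-29.6,3.9,-10.5],"angular":[0,0,0],"fingers":0},{"delta_pos":[-29.6,3.9,-10.8],"angular":[0,0,0],"fingers":0}]' 60; python3 -c "
from h import *; import pickle
c=cap('wrist','w3.png'); s=ctrl.sense(); print(s['eef_pos'],s['force'])"
```

```text
time_s: 6.12
eef_pos: [460.0, 209.6, 93.4]
ee_rot: [-0.0, 0.0, 1.0, 0.0]
force: [0.0, 0.2, -0.7]
grip_width: 0.219
grip_force: 58.9
[459.96291806 209.60044239  93.45222257] [ 0.19619932  0.57588744 -1.191004  ]
```

```bash
python3 -m jog '[{"delta_pos":[0,-0.6,0],"angular":[0,0,0],"fingers":0},{"delta_pos":[0,-0.6,-0.8],"angular":[0,0,0],"fingers":0},{"delta_pos":[0,-0.6,-1.6],"angular":[0,0,0],"fingers":0},{"delta_pos":[0,-0.6,-1.6],"angular":[0,0,0],"fingers":0}]'
```

```text
time_s: 6.68
eef_pos: [459.8, 209.1, 91.8]
ee_rot: [-0.0, 0.0, 1.0, -0.0]
force: [0.1, 0.7, -2.0]
grip_width: 0.215
grip_force: 58.9
```

```bash
python3 -m jog '[{"delta_pos":[0,0,-1.2],"angular":[0,0,0],"fingers":0},{"delta_pos":[0,0,-2.4],"angular":[0,0,0],"fingers":0},{"delta_pos":[0,0,-3.6],"angular":[0,0,0],"fingers":0},{"delta_pos":[0,0,-4.5],"angular":[0,0,0],"fingers":0},{"delta_pos":[0,0,-4.5],"angular":[0,0,0],"fingers":0}]'
```

```text
time_s: 7.3
eef_pos: [459.9, 209.0, 87.3]
ee_rot: [-0.0, 0.0, 1.0, -0.0]
force: [0.2, 0.0, -1.2]
grip_width: 0.218
grip_force: 58.9
```

Now I feel through 9 mm in fine steps.

```bash
python3 -m jog '[{"delta_pos":[0,0,-0.6],"angular":[0,0,0],"fingers":0},{"delta_pos":[0,0,-1.2],"angular":[0,0,0],"fingers":0},{"delta_pos":[0,0,-1.8],"angular":[0,0,0],"fingers":0},{"delta_pos":[0,0,-1.8],"angular":[0,0,0],"fingers":0}]'
```

```text
time_s: 7.8
eef_pos: [459.9, 209.0, 85.6]
ee_rot: [0.0, 0.0, 1.0, -0.0]
force: [-0.3, 0.7, -2.4]
grip_width: 0.22
grip_force: 58.9
```

```bash
python3 -m jog '[{"delta_pos":[0,0,-0.5],"angular":[0,0,0],"fingers":0},{"delta_pos":[0,0,-1.0],"angular":[0,0,0],"fingers":0},{"delta_pos":[0,0,-1.0],"angular":[0,0,0],"fingers":0}]'
```

```text
time_s: 8.18
eef_pos: [459.8, 209.0, 84.6]
ee_rot: [-0.0, 0.0, 1.0, -0.0]
force: [0.6, 0.2, -1.5]
grip_width: 0.216
grip_force: 58.9
```

```bash
python3 -m jog '[{"delta_pos":[0,0,-0.6],"angular":[0,0,0],"fingers":0},{"delta_pos":[0,0,-1.2],"angular":[0,0,0],"fingers":0},{"delta_pos":[0,0,-1.2],"angular":[0,0,0],"fingers":0}]'; python3 -m jog '[{"delta_pos":[0,0,-1],"angular":[0,0,0],"fingers":0},{"delta_pos":[0,0,-2],"angular":[0,0,0],"fingers":0},{"delta_pos":[0,0,-3],"angular":[0,0,0],"fingers":0},{"delta_pos":[0,0,-3],"angular":[0,0,0],"fingers":0}]'
```

```text
time_s: 8.55
eef_pos: [459.8, 209.0, 83.3]
ee_rot: [-0.0, 0.0, 1.0, -0.0]
force: [-0.6, 0.3, -1.6]
grip_width: 0.217
grip_force: 58.9
time_s: 9.05
eef_pos: [459.8, 209.0, 80.3]
ee_rot: [-0.0, 0.0, 1.0, -0.0]
force: [-0.6, 0.1, -1.0]
grip_width: 0.214
grip_force: 58.9
```

```bash
python3 -m jog '[{"delta_pos":[0,0,-0.6],"angular":[0,0,0],"fingers":0},{"delta_pos":[0,0,-1.2],"angular":[0,0,0],"fingers":0},{"delta_pos":[0,0,-1.2],"angular":[0,0,0],"fingers":0}]'
```

```text
time_s: 9.43
eef_pos: [459.8, 209.0, 79.2]
ee_rot: [-0.0, 0.0, 1.0, -0.0]
force: [0.9, 0.7, -0.5]
grip_width: 0.219
grip_force: 58.9
```

```bash
python3 -m jog '[{"delta_pos":[0,0,-0.4],"angular":[0,0,0],"fingers":0},{"delta_pos":[0,0,-0.4],"angular":[0,0,0],"fingers":0}]'
```

```text
time_s: 9.68
eef_pos: [459.9, 209.0, 78.8]
ee_rot: [-0.0, 0.0, 1.0, 0.0]
force: [1.0, 0.1, -1.8]
grip_width: 0.216
grip_force: 58.9
```

```bash
python3 -m jog '[{"delta_pos":[0,0,-0.5],"angular":[0,0,0],"fingers":0},{"delta_pos":[0,0,-1],"angular":[0,0,0],"fingers":0},{"delta_pos":[0,0,-1],"angular":[0,0,0],"fingers":0}]'
```

```text
time_s: 10.05
eef_pos: [460.2, 209.1, 78.5]
ee_rot: [0.001, 0.0, 1.0, 0.0]
force: [-0.8, 0.0, 6.3]
grip_width: 0.216
grip_force: 59.1
```

```bash
python3 -m jog '[{"delta_pos":[0,0,-0.5],"angular":[0,0,0],"fingers":0},{"delta_pos":[0,0,-1],"angular":[0,0,0],"fingers":0},{"delta_pos":[0,0,-1],"angular":[0,0,0],"fingers":0}]'
```

```text
time_s: 10.42
eef_pos: [460.5, 209.2, 78.3]
ee_rot: [0.001, 0.0, 1.0, 0.0]
force: [-2.7, -1.1, 13.9]
grip_width: 0.221
grip_force: 59.9
```

Stopped at 16 mm depth: left is a reject. On to the middle plinth, with an offset view.

```bash
python3 -m jog '[{"delta_pos":[0,0,4],"angular":[0,0,0],"fingers":0},{"delta_pos":[0,0,16],"angular":[0,0,0],"fingers":0},{"delta_pos":[0,0,28],"angular":[0,0,0],"fingers":0},{"delta_pos":[6,-45,28],"angular":[0,0,0],"fingers":0},{"delta_pos":[12,-100,28],"angular":[0,0,0],"fingers":0},{"delta_pos":[18,-155,28],"angular":[0,0,0],"fingers":0},{"delta_pos":[22,-197,28],"angular":[0,0,0],"fingers":0},{"delta_pos":[22,-197,28],"angular":[0,0,0],"fingers":0},{"delta_pos":[22,-197,28],"angular":[0,0,0],"fingers":0},{"delta_pos":[22,-197,28],"angular":[0,0,0],"fingers":0}]'
python3 - <<'E'
from hole import *
import pickle
c=cap('wrist','w4.png'); c['s']=s=ctrl.sense(); pickle.dump(c,open('w4.pkl','wb')); e=s['eef_pos'];print(e,s['force'])
u,v=map(int,proj(c,[453,12,38])); print(u,v)
for t in(170,190,205): print(hole(c,u,v,t))
E
```

```text
time_s: 11.68
eef_pos: [481.8, 13.0, 105.0]
ee_rot: [0.0, -0.0, 1.0, 0.0]
force: [-0.3, -1.1, -1.1]
grip_width: 0.215
grip_force: 59.0
[481.76114093  12.9725476  104.90231186] [-0.28609016 -0.161223   -1.1970967 ]
318 220
{'face': (array([452.1,  14.6]), array([60., 60.]), 85.9), 'hole': (array([451.8,  14.5]), 6.8, [311, 211, 26, 20, 163])}
{'face': (array([452.1,  14.6]), array([59.9, 60. ]), 85.9), 'hole': (array([451.6,  14.1]), 7.3, [310, 210, 27, 21, 200])}
{'face': (array([452.1,  14.6]), array([59.8, 59.7]), 85.9), 'hole': (array([452.1,  14.5]), 8.0, [309, 206, 30, 25, 257])}
```

View pics/w4.png

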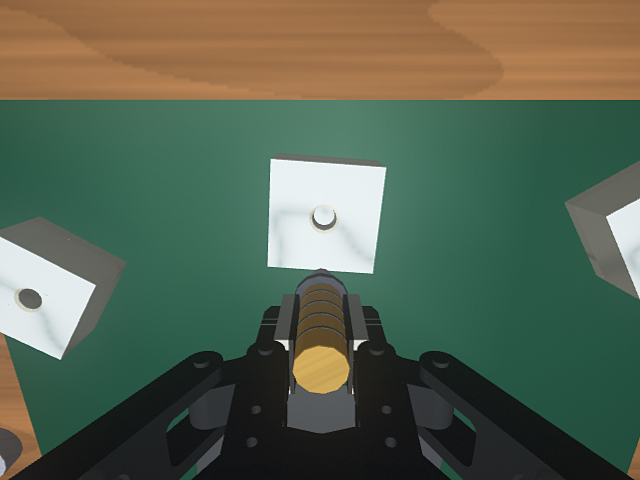

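Middle plinth: hole at (324,217) px, world (452.1,14.5). Pin at (321,275) px. Moving over it and just entering.

```bash
python3 -m jog '[{"delta_pos":[-15,0.8,0],"angular":[0,0,0],"fingers":0},{"delta_pos":[-29.3,1.6,0],"angular":[0,0,0],"fingers":0},{"delta_pos":[-29.3,1.6,-5],"angular":[0,0,0],"fingers":0},{"delta_pos":[-29.3,1.6,-8.5],"angular":[0,0,0],"fingers":0},{"delta_pos":[-29.3,1.6,-9.5],"angular":[0,0,0],"fingers":0},{"delta_pos":[-29.3,1.6,-10.5],"angular":[0,0,0],"fingers":0},{"delta_pos":[-29.3,1.6,-11],"angular":[0,0,0],"fingers":0}]'
```

```text
time_s: 12.6
eef_pos: [452.7, 13.6, 93.7]
ee_rot: [-0.0, 0.0, 1.0, 0.0]
force: [-0.1, 0.5, -1.5]
grip_width: 0.22
grip_force: 59.0
```

```bash
python3 -m jog '[{"delta_pos":[-0.2,0.9,0],"angular":[0,0,0],"fingers":0},{"delta_pos":[-0.2,0.9,-0.8],"angular":[0,0,0],"fingers":0},{"delta_pos":[-0.2,0.9,-1.6],"angular":[0,0,0],"fingers":0},{"delta_pos":[-0.2,0.9,-1.6],"angular":[0,0,0],"fingers":0}]'
```

```text
time_s: 13.1
eef_pos: [452.3, 14.5, 92.1]
ee_rot: [-0.0, 0.0, 1.0, 0.0]
force: [-0.1, -1.2, -0.9]
grip_width: 0.218
grip_force: 59.0
```

```bash
python3 -m jog '[{"delta_pos":[0,0,-1.2],"angular":[0,0,0],"fingers":0},{"delta_pos":[0,0,-2.4],"angular":[0,0,0],"fingers":0},{"delta_pos":[0,0,-3.6],"angular":[0,0,0],"fingers":0},{"delta_pos":[0,0,-5],"angular":[0,0,0],"fingers":0},{"delta_pos":[0,0,-5],"angular":[0,0,0],"fingers":0}]'
```

```text
time_s: 13.72
eef_pos: [452.3, 14.6, 87.1]
ee_rot: [-0.0, 0.0, 1.0, 0.0]
force: [0.6, -0.2, -1.0]
grip_width: 0.22
grip_force: 59.0
```

```bash
python3 -m jog '[{"delta_pos":[0,0,-0.6],"angular":[0,0,0],"fingers":0},{"delta_pos":[0,0,-1.2],"angular":[0,0,0],"fingers":0},{"delta_pos":[0,0,-1.8],"angular":[0,0,0],"fingers":0},{"delta_pos":[0,0,-1.8],"angular":[0,0,0],"fingers":0}]'
```

```text
time_s: 14.22
eef_pos: [452.5, 14.5, 85.6]
ee_rot: [0.0, 0.0, 1.0, -0.0]
force: [-1.1, -0.6, 2.1]
grip_width: 0.22
grip_force: 59.0
```

```bash
python3 -m jog '[{"delta_pos":[0,0,-0.3],"angular":[0,0,0],"fingers":0},{"delta_pos":[0,0,-0.6],"angular":[0,0,0],"fingers":0},{"delta_pos":[0,0,-0.6],"angular":[0,0,0],"fingers":0}]'
```

```text
time_s: 14.6
eef_pos: [452.8, 14.5, 85.4]
ee_rot: [0.001, 0.0, 1.0, -0.0]
force: [-0.4, 1.0, 7.8]
grip_width: 0.213
grip_force: 59.2
```

Middle stops at 9 mm: reject. Right should be the clear one.

```bash
python3 -m jog '[{"delta_pos":[0,0,4],"angular":[0,0,0],"fingers":0},{"delta_pos":[0,0,14],"angular":[0,0,0],"fingers":0},{"delta_pos":[0,0,21],"angular":[0,0,0],"fingers":0},{"delta_pos":[20,-40,21],"angular":[0,0,0],"fingers":0},{"delta_pos":[44,-90,21],"angular":[0,0,0],"fingers":0},{"delta_pos":[66,-140,21],"angular":[0,0,0],"fingers":0},{"delta_pos":[79,-172,21],"angular":[0,0,0],"fingers":0},{"delta_pos":[79,-172,21],"angular":[0,0,0],"fingers":0},{"delta_pos":[79,-172,21],"angular":[0,0,0],"fingers":0},{"delta_pos":[79,-172,21],"angular":[0,0,0],"fingers":0}]'
python3 - <<'E'
from hole import *
import pickle
c=cap('wrist','w5.png'); c['s']=s=ctrl.sense(); pickle.dump(c,open('w5.pkl','wb')); e=s['eef_pos'];print(e,s['force'])
u,v=map(int,proj(c,[501.5,-157.5,38])); print(u,v)
for t in(170,190,205): print(hole(c,u,v,t))
E
```

```text
time_s: 15.85
eef_pos: [531.1, -156.4, 106.0]
ee_rot: [-0.0, -0.0, 1.0, 0.0]
force: [-0.2, -0.2, -1.8]
grip_width: 0.215
grip_force: 59.1
[ 531.20289173 -156.53594404  105.98878732] [ 0.09314771 -0.18051698 -0.76985492]
318 218
{'face': (array([ 501.1, -158.5]), array([60.1, 60.1]), 58.0), 'hole': (array([ 500.9, -158.5]), 6.6, [305, 211, 25, 18, 282])}
{'face': (array([ 501.2, -158.5]), array([60. , 60.1]), 58.0), 'hole': (array([ 500.9, -158.6]), 6.8, [305, 210, 25, 19, 295])}
{'face': (array([ 501.1, -158.5]), array([59.9, 59.8]), 58.0), 'hole': (array([ 500.5, -158.9]), 7.3, [305, 206, 25, 24, 317])}
```

View pics/w5.png

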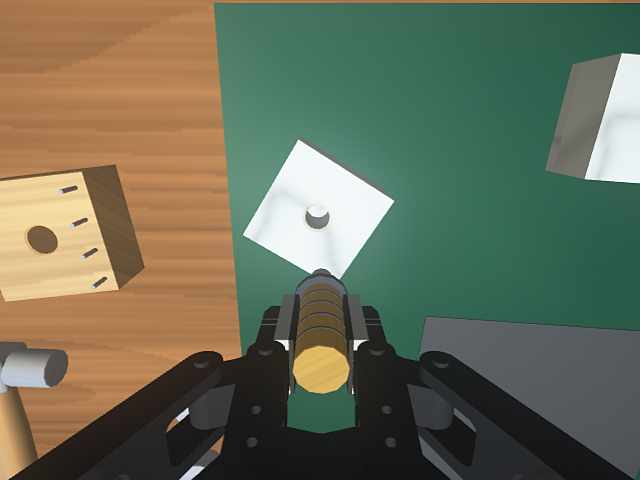

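Right plinth: hole at (318,217) px, world (501,-158.5). The pin tip is at (321,275) px.

```bash
python3 -m jog '[{"delta_pos":[-15,-0.5,0],"angular":[0,0,0],"fingers":0},{"delta_pos":[-29.9,-1,0],"angular":[0,0,0],"fingers":0},{"delta_pos":[-29.9,-1,-5],"angular":[0,0,0],"fingers":0},{"delta_pos":[-29.9,-1,-9],"angular":[0,0,0],"fingers":0},{"delta_pos":[-29.9,-1,-10.5],"angular":[0,0,0],"fingers":0},{"delta_pos":[-29.9,-1,-11.5],"angular":[0,0,0],"fingers":0},{"delta_pos":[-29.9,-1,-11.8],"angular":[0,0,0],"fingers":0}]'
```

```text
time_s: 16.77
eef_pos: [501.6, -158.4, 93.9]
ee_rot: [-0.0, 0.0, 1.0, 0.0]
force: [0.5, -0.2, -1.9]
grip_width: 0.219
grip_force: 59.1
```

```bash
python3 -m jog '[{"delta_pos":[-0.1,0,0],"angular":[0,0,0],"fingers":0},{"delta_pos":[-0.1,0,-0.8],"angular":[0,0,0],"fingers":0},{"delta_pos":[-0.1,0,-1.6],"angular":[0,0,0],"fingers":0},{"delta_pos":[-0.1,0,-1.6],"angular":[0,0,0],"fingers":0}]'
```

```text
time_s: 17.27
eef_pos: [501.3, -158.5, 92.3]
ee_rot: [-0.0, 0.0, 1.0, 0.0]
force: [-0.4, -0.0, -1.0]
grip_width: 0.218
grip_force: 59.1
```

Now down towards 8.5 mm, then carefully past 9 and 16.

```bash
python3 -m jog '[{"delta_pos":[0,0,-1.2],"angular":[0,0,0],"fingers":0},{"delta_pos":[0,0,-2.4],"angular":[0,0,0],"fingers":0},{"delta_pos":[0,0,-3.6],"angular":[0,0,0],"fingers":0},{"delta_pos":[0,0,-4.8],"angular":[0,0,0],"fingers":0},{"delta_pos":[0,0,-6],"angular":[0,0,0],"fingers":0},{"delta_pos":[0,0,-6.8],"angular":[0,0,0],"fingers":0},{"delta_pos":[0,0,-7.3],"angular":[0,0,0],"fingers":0},{"delta_pos":[0,0,-7.3],"angular":[0,0,0],"fingers":0}]'
```

```text
time_s: 18.27
eef_pos: [501.4, -158.5, 85.1]
ee_rot: [-0.0, 0.0, 1.0, -0.0]
force: [-0.3, 0.4, -0.8]
grip_width: 0.218
grip_force: 59.1
```

```bash
python3 -m jog '[{"delta_pos":[0,0,-1],"angular":[0,0,0],"fingers":0},{"delta_pos":[0,0,-2],"angular":[0,0,0],"fingers":0},{"delta_pos":[0,0,-3],"angular":[0,0,0],"fingers":0},{"delta_pos":[0,0,-4],"angular":[0,0,0],"fingers":0},{"delta_pos":[0,0,-5],"angular":[0,0,0],"fingers":0},{"delta_pos":[0,0,-6],"angular":[0,0,0],"fingers":0},{"delta_pos":[0,0,-6],"angular":[0,0,0],"fingers":0}]'
```

```text
time_s: 19.15
eef_pos: [501.4, -158.5, 79.0]
ee_rot: [-0.0, 0.0, 1.0, 0.0]
force: [-1.1, -0.1, -1.4]
grip_width: 0.219
grip_force: 59.1
```

```bash
python3 -m jog '[{"delta_pos":[0,0,-0.5],"angular":[0,0,0],"fingers":0},{"delta_pos":[0,0,-1],"angular":[0,0,0],"fingers":0},{"delta_pos":[0,0,-1.3],"angular":[0,0,0],"fingers":0},{"delta_pos":[0,0,-1.3],"angular":[0,0,0],"fingers":0}]'
```

```text
time_s: 19.65
eef_pos: [501.4, -158.5, 77.8]
ee_rot: [-0.0, 0.0, 1.0, -0.0]
force: [-1.0, 1.0, -1.5]
grip_width: 0.221
grip_force: 59.1
```

```bash
python3 -m jog '[{"delta_pos":[0,0,-1],"angular":[0,0,0],"fingers":0},{"delta_pos":[0,0,-2],"angular":[0,0,0],"fingers":0},{"delta_pos":[0,0,-3],"angular":[0,0,0],"fingers":0},{"delta_pos":[0,0,-4],"angular":[0,0,0],"fingers":0},{"delta_pos":[0,0,-5],"angular":[0,0,0],"fingers":0},{"delta_pos":[0,0,-6],"angular":[0,0,0],"fingers":0},{"delta_pos":[0,0,-6.3],"angular":[0,0,0],"fingers":0},{"delta_pos":[0,0,-6.3],"angular":[0,0,0],"fingers":0}]'
```

```text
time_s: 20.65
eef_pos: [501.4, -158.5, 71.5]
ee_rot: [0.0, 0.0, 1.0, -0.0]
force: [-0.1, 0.5, -0.6]
grip_width: 0.221
grip_force: 59.1
```

```bash
python3 -m jog '[{"delta_pos":[0,0,-0.5],"angular":[0,0,0],"fingers":0},{"delta_pos":[0,0,-1],"angular":[0,0,0],"fingers":0},{"delta_pos":[0,0,-1.4],"angular":[0,0,0],"fingers":0},{"delta_pos":[0,0,-1.4],"angular":[0,0,0],"fingers":0}]'
```

```text
time_s: 21.15
eef_pos: [501.4, -158.5, 70.6]
ee_rot: [0.0, 0.0, 1.0, -0.0]
force: [-1.6, 0.2, 6.0]
grip_width: 0.216
grip_force: 59.3
```

Fully home at 24 mm. Now I drag the plinth by the handle to the slate.

```bash
python3 -m jog '[{"delta_pos":[0,0,0.3],"angular":[0,0,0],"fingers":0},{"delta_pos":[3,3,0.3],"angular":[0,0,0],"fingers":0},{"delta_pos":[9,9,0.3],"angular":[0,0,0],"fingers":0},{"delta_pos":[17,18,0.3],"angular":[0,0,0],"fingers":0},{"delta_pos":[26,27,0.3],"angular":[0,0,0],"fingers":0},{"delta_pos":[35,36,0.3],"angular":[0,0,0],"fingers":0},{"delta_pos":[44,45,0.3],"angular":[0,0,0],"fingers":0},{"delta_pos":[52,54,0.3],"angular":[0,0,0],"fingers":0},{"delta_pos":[58,60,0.3],"angular":[0,0,0],"fingers":0},{"delta_pos":[60,62,0.3],"angular":[0,0,0],"fingers":0}]'
python3 - <<'E'
from h import *
print(ctrl.sense()['wrist_torque']); a=cap('top')['pixels']; b=cap('side')['pixels']
o=np.vstack([cv2.resize(a[140:300,180:420],(600,400)),cv2.resize(b[140:340,200:500],(600,400))[:200]]); cv2.imwrite('pics/c6.png',o)
E
```

```text
time_s: 22.4
eef_pos: [561.9, -95.9, 70.6]
ee_rot: [0.0, -0.0, 1.0, -0.0]
force: [-4.3, -3.6, 6.3]
grip_width: 0.218
grip_force: 59.4
[-0.70088595  0.68121523 -0.01416401]
```

View pics/c6.png

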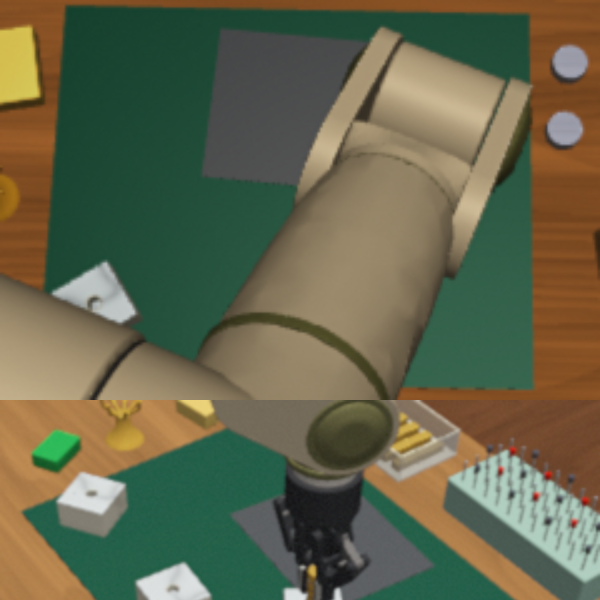

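The plinth follows the gripper: in the side crop it sits at (313,590) under the handle. The rejects look undisturbed, so I continue.

```bash
python3 -m jog '[{"delta_pos":[4,4,0],"angular":[0,0,0],"fingers":0},{"delta_pos":[12,12,0],"angular":[0,0,0],"fingers":0},{"delta_pos":[22,22,0],"angular":[0,0,0],"fingers":0},{"delta_pos":[33,33,0],"angular":[0,0,0],"fingers":0},{"delta_pos":[44,45,0],"angular":[0,0,0],"fingers":0},{"delta_pos":[55,56,0],"angular":[0,0,0],"fingers":0},{"delta_pos":[66,67,0],"angular":[0,0,0],"fingers":0},{"delta_pos":[75,76,0],"angular":[0,0,0],"fingers":0},{"delta_pos":[80,81,0],"angular":[0,0,0],"fingers":0},{"delta_pos":[80,81,0],"angular":[0,0,0],"fingers":0}]'; python3 -m jog '[{"delta_pos":[6,6,0],"angular":[0,0,0],"fingers":0},{"delta_pos":[14,15,0],"angular":[0,0,0],"fingers":0},{"delta_pos":[22,24,0],"angular":[0,0,0],"fingers":0},{"delta_pos":[26,28,0],"angular":[0,0,0],"fingers":0},{"delta_pos":[26,28,0],"angular":[0,0,0],"fingers":0},{"delta_pos":[25.5,27.5,0],"angular":[0,0,0],"fingers":0}]'; python3 -c "
from h import *
cap('side','s7.png')"
```

```text
time_s: 23.75
eef_pos: [642.1, -14.3, 70.6]
ee_rot: [0.001, 0.0, 1.0, 0.0]
force: [0.5, 0.3, 5.3]
grip_width: 0.218
grip_force: 59.5
time_s: 24.5
eef_pos: [667.5, 13.2, 70.6]
ee_rot: [0.001, 0.0, 1.0, 0.001]
force: [2.0, 1.2, 4.4]
grip_width: 0.215
grip_force: 59.2
```

View pics/s7.png

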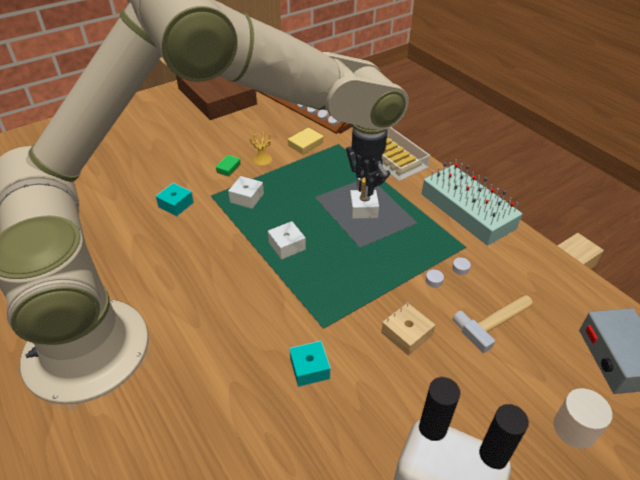

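The side view shows the plinth with the gauge in the middle of the slate at (365,205), and everything else in place. Release and retreat.

```bash
python3 -m jog '[{"delta_pos":[0,0,0.3],"angular":[0,0,0],"fingers":0.4},{"delta_pos":[0,0,0.3],"angular":[0,0,0],"fingers":0.6},{"delta_pos":[0,0,0.3],"angular":[0,0,0],"fingers":0.8},{"delta_pos":[0,0,0.3],"angular":[0,0,0],"fingers":0.8},{"delta_pos":[0,0,10],"angular":[0,0,0],"fingers":0.8},{"delta_pos":[0,0,40],"angular":[0,0,0],"fingers":0.8},{"delta_pos":[0,0,90],"angular":[0,0,0],"fingers":0.8},{"delta_pos":[-40,0,110],"angular":[0,0,0],"fingers":0.8},{"delta_pos":[-60,0,110],"angular":[0,0,0],"fingers":0.8},{"delta_pos":[-60,0,110],"angular":[0,0,0],"fingers":0.8}]'
python3 - <<'E'
from h import *
w=cap('wrist')['pixels']; s=cap('side')['pixels']; a=cap('top')['pixels']
o=np.zeros((600,800,3),np.uint8);o[:300,:400]=cv2.resize(w,(400,300));o[:300,400:]=cv2.resize(s[130:280,280:480],(400,300));o[300:,:400]=cv2.resize(a,(400,300)); o[300:,400:]=cv2.resize(s,(400,300));cv2.imwrite('pics/c8.png',o)
E
```

```text
time_s: 25.8
eef_pos: [606.5, 12.1, 181.7]
ee_rot: [0.001, 0.0, 1.0, -0.0]
force: [0.6, 0.5, -0.1]
grip_width: 0.802
grip_force: 0.0
```

View pics/c8.png

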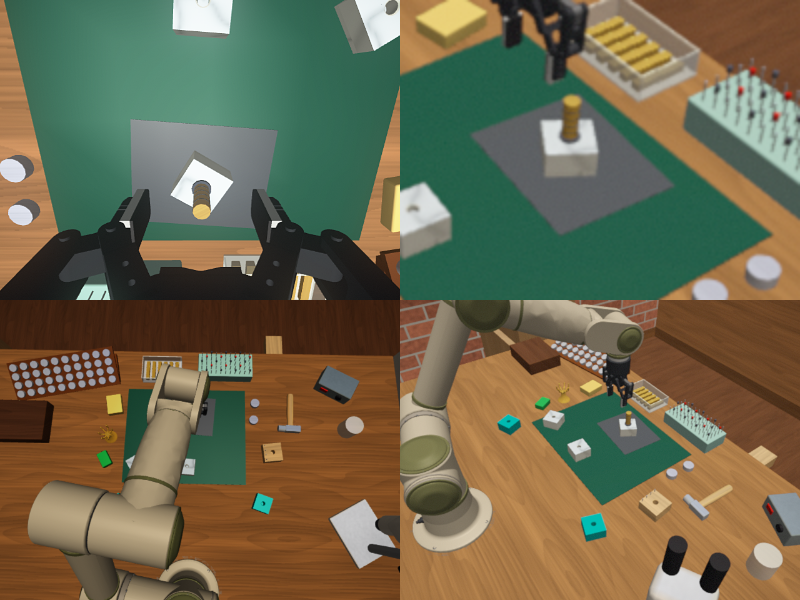

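The gauge stands upright with its collar on the plinth in the middle of the slate (side crop (570,140)). The gripper is clear of everything, so I hand in.

```bash
python3 -c "
from rig import ctrl
print(ctrl.finish_job())"
```

```text
the job is handed in; nothing more can be done
None
```

Job handed in at about 26 s of the 72 s: the left plinth stopped the pin at about 16 mm and the middle one at about 9 mm, and the right plinth took it fully home and now stands in the middle of the slate with the gauge upright in it (the hand-in gave no verdict).

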